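# Free and hold open the lid of a board test fixture

## Task

Open the board test fixture for me and finish while still holding its lid up, at about 55 degrees, so that I can change the board; it drops if let go, and the small draw-latch beside the plunger is already undone. The push-push catch at the front may or may not have hold of the lid, which you can only tell by tugging the lid up at its black handle: if it is caught, push the red plunger button right home and let it spring back to trip the catch (the same push on a free catch locks the lid again). Leave the circuit board, the screwdriver and the heat sink lying round the fixture where they are.

Things in the scene. Friction and masses are not known exactly. Their poses are not given: they have to be found in the camera images.
- test_fixture: Board test fixture: dark box 250 x 210 mm, 62 mm high, with a white window-frame lid; fixed on the bench. Origin: middle of its underside, 2 mm above the bench. Own z up; own +y points out of its front (plunger and handle side, facing the robot); own x runs along the front. The top of the shut lid's frame lies 80 to 86 mm above the origin.
- test_fixture_lid (a joint): Lid angle, rad: 0 shut, 0.96 is 55 degrees, at most 1.66. It turns about a level line along the fixture's own x through point lid_hinge. It falls shut from below about 75 degrees. A free lid needs about 6 N upwards at the handle to leave shut, less higher up. A caught lid has 0.02 rad of play (4 to 5 mm at the handle), then stops hard.
- lid_handle (a point): Middle of the black bar handle on the lid's front edge (moves with the lid). With the lid shut: 68 mm long along the fixture's own x, 8 mm thick along own y, 14 mm above and below this point, upper corners rounded 10 mm; its opening cannot be reached through (solid). Grip it across its thickness, or over its two ends: then it can pivot between the fingers as the lid swings.
- lid_hinge (a point): Point on the lid's hinge line at the back of the fixture, straight behind the handle's middle: with the lid shut 201 mm behind it and 11.5 mm lower.
- plunger_top (a point): Centre of the top face of the red plunger (round cap, 22 mm in diameter) on the catch housing, about 103 mm above the bench when up; moves with the plunger, which is pushed straight down.
- plunger (a joint): How far the plunger is down, m: 0 up, 0.014 fully home on its stop. Sprung: 2.4 N to start, 6 to 9 N near the end, and back up when let go. A push past 12 to 13 mm changes the catch over: caught to free, or free to caught; a shorter one does nothing. Whether it is caught cannot be seen from outside.
- housing_top (a point): Middle of the top of the dark catch housing on the fixture's front: 58 mm along own x, 54 mm along own y, 70 mm high, carrying the plunger. A steel striker plate on the lid's front edge (44 x 40 x 3 mm, centred 24 mm nearer the lid, 10 mm above this point) overlaps it and rises with the lid.
- draw_latch (a point): Pivot of the small draw-latch on the fixture's front, on the robot's right of the housing: steel base 30 mm wide, red-tipped lever standing out some 25 mm, a wire loop. Already thrown open, it holds nothing.
- board_a: Loose green circuit board 70 x 100 mm, 12 mm high, lying on the bench to the right of the fixture. Origin: middle of its underside. Not to be moved.
- driver_red: Loose red screwdriver 164 mm long, 22 mm thick, lying on the bench to the left. Origin: under its middle. Not to be moved.
- heat_sink: Loose aluminium heat sink 50 x 50 mm, 23 mm high, on the bench far to the right. Origin: middle of its underside. Not to be moved.

How it is judged:
By the outcome, as a careful person would: the job done as asked, in the order asked, and still so for the second after the job is handed in, while the arm keeps its last pose, push and grip.
It also fails if it takes over 64 s, if anything falls off the work surface, if the arm or the gripper's body presses on something with over 40 N, if the wrist force passes 120 N, or if a joint passes its speed limit or range.

## Robot

A 6-joint arm with a two-finger parallel gripper is mounted at the origin on a cart in front of the work surface, level with it; the furniture and walls round the work are solid. World frame = base frame: x ahead of the robot, y to its left, z up, the work surface at z = 0. Lengths are in m, angles in rad, forces in N, time in s.
With the tool pointing down it reaches from about 0.3 to 0.875 m from the base axis. Payload 6.4 kg.
Tool frame: the origin (TCP) lies midway between the tips of the shut fingers; the grasp point (between the pads) lies 19 mm behind it; z points along the fingers, y is the direction in which the jaws open and shut (so a half turn about z gives the same grasp; the last joint's range is limited). The gripper opens to 88 mm and grips with 3 to 60 N. Pads are 18 mm wide; open, the fingers measure 123 mm over their backs; the gripper's body (75 mm by 187 mm) begins 45 mm behind the grasp point.
Start: joints at [1.001, 0.181, 1.607, -0, 1.354, -0.206], TCP at [0.205, 0.537, 0.239] pointing down, gripper open.
Joint ranges: [-2.99, 2.99], [-0.89, 2.07], [0.3, 2.58], [-1.14, 4.28], [0, 2.63], [-3.12, 3.12]. Speed limits (rad/s): [2.57, 2.57, 3.01, 3.14, 3.14, 3.14].

## Interface

Orientations are given as a rotation vector (axis times angle).
In Python, from workcell import env gives the robot as it stands.
- The arm moves only by the tool step_arm, never from a script. Its argument "motion" is a list of rows, each a list of 7 numbers: the opening, from 0 (shut) to 1 (fully open), then the shift along the world's x, y, z in m, then the turn, a rotation vector about the world's x, y, z in degrees. A call has 1 to 20 rows; each row is the pose to reach, as a shift and turn from the pose commanded when the call began; what a row does not reach only later rows make up. A row lasts 1/10 s, in which the tool goes at most 50 mm and 8.59 degrees, less where a joint would pass 70% of its speed; a pose out of reach is approached as far as the arm can. A call with a gripper value outside its range is refused whole. The fingers move at their own pace and stop on an object; the grip force is fixed at half the most. Time passes only in rows, so rows that repeat a pose let the fingers close. It gives the time, the measured TCP pose, the force and the opening at its end, in the units of the state.
- env.get_state(): the state, without advancing time (a new reading comes with each control period).
- env.camera(name): name is "scene" or "top"; returns the picture (420x560x3 uint8, red, green, blue); there is no depth.
- env.calibration(name): a dict with "intrinsics" (3x3 intrinsics, pixels), "k1" (the pictures are not rectified: a ray, as slopes to the right and down, at radius r is drawn at 1 + k1 r^2 times it, then the intrinsics apply), "R" (3x3) and "t" (3): a world point X has camera coordinates R X + t. Camera axes: x right, y down, z forward; pixel columns grow to the right and rows downward; lengths in m; the calibration is good to about 2 mm. A picture is of the moment at which its call begins. calibration takes no time and is no camera call.
- env.sign_off(): hands the job in, once; it reports no verdict.
Trained networks look in the newest picture that a camera, given by its name, has taken for a name from the list of things; names that differ only in an ending like _2 or _b are one class to them, and where a whole thing is asked for, a point or a joint stands for the part that bears it (a point fixed in the world has none). Each returns a list of dicts, best first, with "conf" (0 to 1); they miss things now and then, are a little off and sometimes report something else, mostly with a low value. They report only what shows in the picture. A call takes as long as a camera call.
- env.search_frame(camera, name): "xyz" ([x, y, z] in m, in the coordinates of the camera as it stood for that picture, good to about 4 mm: the middle of the surface that is visible of it).
The state is a dict: "t": time; "joint_pos": joint angles; "qd": joint speeds; "joint_efforts": joint torques, N m; "position": TCP position; "ee_rot": TCP orientation; "wrist_force": force on the tool from outside, world axes, zero at the start; "wrist_torque": the same for the moment, N m; "opening": finger opening in m.
Only numpy, scipy, OpenCV 4.12 (cv2) and the standard library are available. Lean on these libraries where they do the work, as an engineer would, in place of code of your own. Each camera call takes 0.05 s, during which the arm holds its last target.

## Working session

There is one attempt and no reset: what is moved stays moved. The work goes in short steps, Python scripts to look and compute and a tool call to move; the robot and the scene stay as the last step left them, time stands still between calls to the robot, and variables do not carry over. Pictures are saved under pics/ and viewed, and the job is handed in when it is done.

Besides the shell and the picture viewer there is one more tool, called after ">>>" in YAML: its name, and indented under it one key for each argument. step_arm: Moves the arm, as the interface text tells. Its arguments: {"type":"object","properties":{"motion":{"type":"array"}},"required":["motion"]}

```bash
mkdir -p pics
cat > h.py <<'E'
import numpy as np, cv2
from workcell import env
def cam2w(n,p):
    c=env.calibration(n); return np.array(c["R"]).T@(np.array(p)-np.array(c["t"]))
def shot(n,f):
    im=env.camera(n); cv2.imwrite("pics/"+f,cv2.cvtColor(np.asarray(im),cv2.COLOR_RGB2BGR)); return im
def find(n,name,k=2):
    for d in env.search_frame(n,name)[:k]: print(n,name,round(d["conf"],2),cam2w(n,d["xyz"]).round(4))
def w2p(n,X):
    c=env.calibration(n); X=np.array(c["R"])@np.array(X)+np.array(c["t"]); s=X[:2]/X[2]; s=s*(1+c["k1"]*(s@s)); K=np.array(c["intrinsics"]); return K[:2,:2]@s+K[:2,2]
def p2w(n,uv,z):
    from scipy.optimize import fsolve
    return fsolve(lambda q: w2p(n,[q[0],q[1],z])-np.array(uv),[0.6,0])
E
python3 - <<'E'
from h import *
for n in("scene","top"):
    shot(n,n+"0.png")
    for m in("test_fixture","lid_handle","plunger_top","housing_top","draw_latch","test_fixture_lid"): find(n,m)
s=env.get_state(); print(s)
E
```

```text
scene test_fixture 0.91 [0.6208 0.1894 0.0685]
scene test_fixture 0.22 [ 0.4296 -0.3179  0.0195]
scene lid_handle 0.72 [0.6487 0.1883 0.0864]
scene plunger_top 0.19 [0.6191 0.1914 0.0668]
scene housing_top 0.93 [0.6227 0.19   0.067 ]
scene draw_latch 0.65 [0.6177 0.191  0.0659]
scene test_fixture_lid 0.75 [0.6444 0.1895 0.0856]
top test_fixture 0.91 [0.5872 0.1207 0.0778]
top lid_handle 0.6 [0.5874 0.1176 0.0854]
top housing_top 0.97 [0.5885 0.1201 0.0768]
top draw_latch 0.74 [0.5845 0.1129 0.0786]
top test_fixture_lid 0.93 [0.5914 0.1183 0.0929]
{'t': 0.7, 'joint_pos': array([ 1.00072709e+00,  1.80756002e-01,  1.60702212e+00,  8.87150599e-06,
        1.35385593e+00, -2.06314790e-01]), 'qd': array([-0.00073262, -0.0006799 ,  0.00031718,  0.00088719,  0.00168609,
       -0.00075066]), 'joint_efforts': array([-5.34946757e-04, -4.33724964e+01, -3.42104065e+01,  7.02512730e-02,
        3.10986035e-02, -4.13744124e-05]), 'position': array([0.20456008, 0.53737183, 0.23872851]), 'ee_rot': array([-5.68237855e-01, -3.08975101e+00,  5.50371271e-05]), 'wrist_force': array([-0.17716895, -0.75500586,  0.99008752]), 'wrist_torque': array([-0.0419039 ,  0.00936821,  0.00734125]), 'opening': 0.08773810432364058}
```

```bash
ls -la . pics
```

```text
.:
total 16
drwxr-xr-x  3 agent agent 4096 Dec  7 08:14 .
drwxr-xr-x 23 root  root  4096 Dec  7 08:14 ..
-rw-r--r--  1 agent agent  698 Dec  7 08:14 h.py
drwxr-xr-x  2 agent agent 4096 Dec  7 08:14 pics

pics:
total 692
drwxr-xr-x 2 agent agent   4096 Dec  7 08:14 .
drwxr-xr-x 3 agent agent   4096 Dec  7 08:14 ..
-rw-r--r-- 1 agent agent 402667 Dec  7 08:14 scene0.png
-rw-r--r-- 1 agent agent 290905 Dec  7 08:14 top0.png
```

View pics/scene0.png

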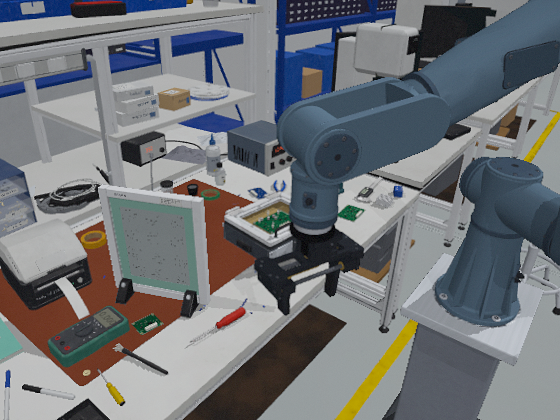

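View pics/top0.png

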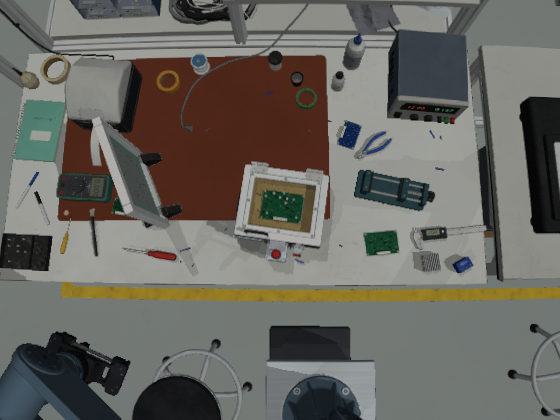

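The top view shows the fixture near (283,205), the red plunger at (276,254) and the latch at about (298,252). The screwdriver is at (150,254). I'll zoom in on the fixture.

Run:
```python
import cv2
a=cv2.imread("pics/top0.png")[150:275,220:350]; cv2.imwrite("pics/top0z.png",cv2.resize(a,None,fx=4.6,fy=4.6,interpolation=cv2.INTER_CUBIC))
a=cv2.imread("pics/scene0.png")[180:290,210:340]; cv2.imwrite("pics/sc0z.png",cv2.resize(a,None,fx=5,fy=5,interpolation=cv2.INTER_CUBIC))
```

```text
(no output)
```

View pics/top0z.png

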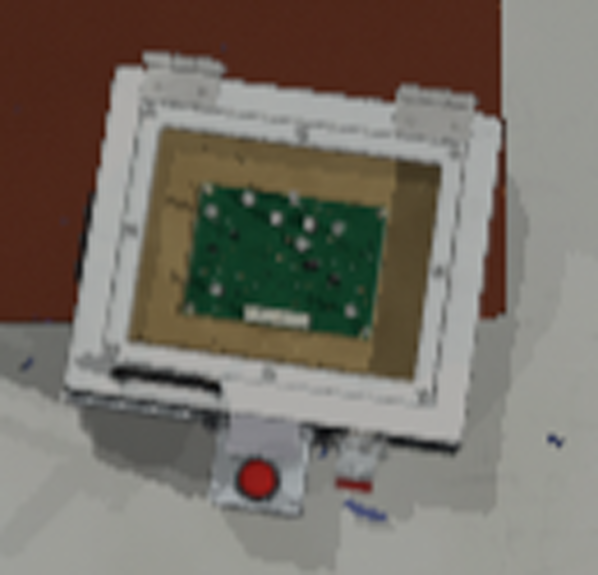

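View pics/sc0z.png

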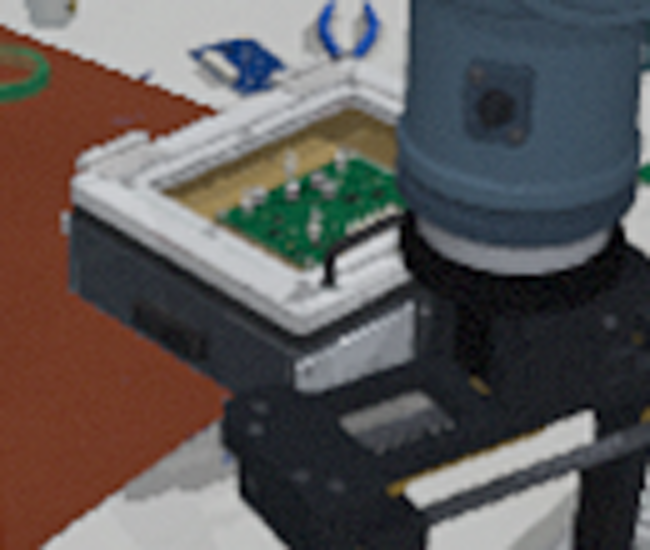

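Run:
```python
from h import *
def z(u,v): return (220+(u+.5)/4.6-.5,150+(v+.5)/4.6-.5)
P=dict(hL=(110,372,.11),hR=(222,388,.11),plg=(258,479,.103),fl=(115,68,.085),fr=(500,118,.085),nl=(66,395,.085),nr=(460,447,.085),lat=(353,486,.05),
 hs1=(218,500,.072),hs2=(305,512,.072))
W={}
for k,(u,v,h) in P.items(): W[k]=p2w("top",z(u,v),h); print(k,z(u,v),W[k].round(4))
d=W['fr']-W['fl'];e=W['nr']-W['nl'];print(np.linalg.norm(d),np.linalg.norm(e),np.degrees(np.arctan2(d[1],d[0])),np.degrees(np.arctan2(e[1],e[0])),np.linalg.norm(W['nl']-W['fl']),np.linalg.norm(W['hR']-W['hL']))
g=W['hR']-W['hL'];print(np.degrees(np.arctan2(g[1],g[0])))
print({k:np.array(v).round(3).tolist() for k,v in env.calibration("top").items() if k in("t","R")})
```

```text
hL (243.52173913043478, 230.47826086956522) [0.5211 0.2196]
hR (267.8695652173913, 233.95652173913044) [0.5117 0.1519]
plg (275.69565217391306, 253.73913043478262) [0.4577 0.13  ]
fl (244.6086956521739, 164.3913043478261) [0.7172 0.2237]
fr (328.304347826087, 175.2608695652174) [ 0.6852 -0.0198]
nl (233.95652173913044, 235.47826086956522) [0.5094 0.2494]
nr (319.60869565217394, 246.7826086956522) [0.4786 0.0073]
lat (296.3478260869565, 255.2608695652174) [0.4562 0.0721]
hs1 (267.0, 258.304347826087) [0.4462 0.1556]
hs2 (285.9130434782609, 260.9130434782609) [0.4391 0.102 ]
0.24555664066031038 0.2439913885698402 -97.49807819105357 -97.25822221945604 0.20944173459716292 0.06835175141359753
-97.85673803442049
{'R': [[0.005, -1.0, -0.011], [-0.986, -0.003, -0.168], [0.168, 0.012, -0.986]], 't': [0.104, 0.603, 1.138]}
```

Measured sizes agree with the given ones: frame 245 x 209 mm, handle 68 mm, and the same yaw from three edges. Next I move above the handle with the jaws across its thickness.

>>> step_arm:
  motion:
    - [0.45,0.03,-0.034,0,0,0,-7.4]
    - [0.45,0.06,-0.068,0,0,0,-14.8]
    - [0.45,0.09,-0.101,0,0,0,-22.2]
    - [0.45,0.12,-0.135,0,0,0,-29.6]
    - [0.45,0.15,-0.169,0,0,0,-37]
    - [0.45,0.18,-0.203,-0.005,0,0,-44.4]
    - [0.45,0.21,-0.236,-0.01,0,0,-51.8]
    - [0.45,0.24,-0.27,-0.02,0,0,-59.2]
    - [0.45,0.28,-0.31,-0.03,0,0,-66.6]
    - [0.45,0.312,-0.351,-0.049,0,0,-74]
    - [0.45,0.312,-0.351,-0.069,0,0,-76.6]
    - [0.45,0.312,-0.351,-0.069,0,0,-76.6]
    - [0.45,0.312,-0.351,-0.069,0,0,-76.6]

```text
t: 2.0
position: [0.516, 0.1866, 0.1696]
ee_rot: [-2.359, -2.073, 0.002]
wrist_force: [-0.4, 0.5, 0.6]
opening: 0.0397
```

Run:
```python
from h import *
s=env.get_state()
for k in("t","joint_pos","position","ee_rot","wrist_force","opening"): print(k,np.round(s[k],4))
shot("top","top1.png");shot("scene","scene1.png")
for n in("scene","top"):
    a=cv2.imread(f"pics/{n}1.png"); a=a[150:290,200:360]; cv2.imwrite(f"pics/{n}1z.png",cv2.resize(a,None,fx=4,fy=4,interpolation=cv2.INTER_CUBIC))
```

```text
t 2.0
joint_pos [1.3030e-01 1.9630e-01 1.7364e+00 4.0000e-04 1.2106e+00 2.5920e-01]
position [0.516  0.1866 0.1696]
ee_rot [-2.3591e+00 -2.0728e+00  1.9000e-03]
wrist_force [-0.4321  0.4746  0.555 ]
opening 0.0397
```

View pics/top1z.png

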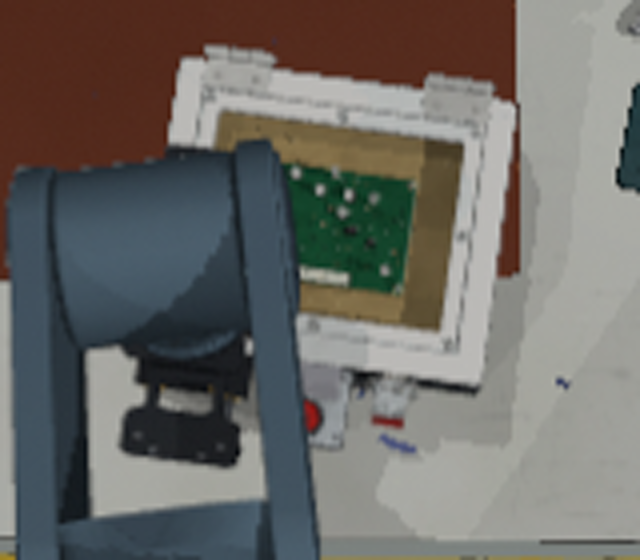

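View pics/scene1z.png

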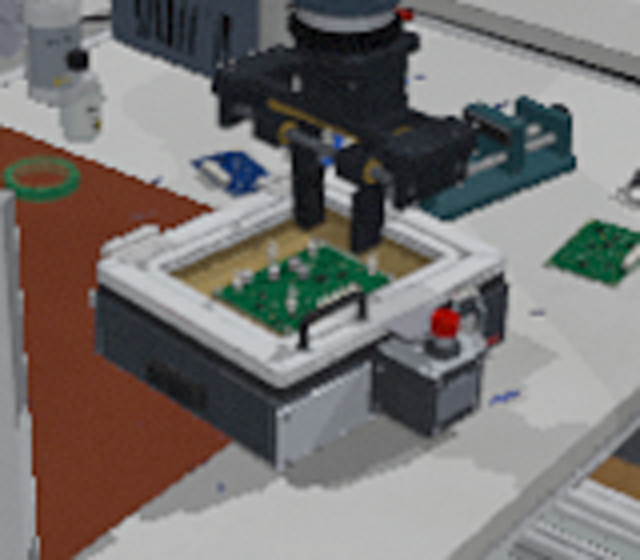

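Everything matches: the tool is yawed with the handle. Before gripping, I check in free air that the arm can reach the final 55-degree pose.

>>> step_arm:
  motion:
    - [0.45,0.01,-0.001,0.03,0.9,6.9,0]
    - [0.45,0.02,-0.002,0.06,1.8,13.6,0]
    - [0.45,0.03,-0.004,0.08,2.7,20.4,0]
    - [0.45,0.045,-0.006,0.09,3.6,27.3,0]
    - [0.45,0.06,-0.008,0.1,4.5,34,0]
    - [0.45,0.07,-0.009,0.1,5.4,41,0]
    - [0.45,0.08,-0.01,0.09,6.3,47.7,0]
    - [0.45,0.088,-0.0115,0.09,7.2,54.5,0]
    - [0.45,0.088,-0.0115,0.09,7.2,54.5,0]
    - [0.45,0.088,-0.0115,0.09,7.2,54.5,0]

```text
t: 3.1
position: [0.6043, 0.176, 0.2587]
ee_rot: [-1.728, -1.52, 0.789]
wrist_force: [0.6, 0.3, 0.7]
opening: 0.0396
```

Run:
```python
from h import *
from scipy.spatial.transform import Rotation as R
s=env.get_state()
for k in("t","joint_pos","position","ee_rot","wrist_force","opening"): print(k,np.round(s[k],4))
print(R.from_rotvec(s["ee_rot"]).as_matrix().round(3))
print(w2p("scene",[.5165,.186,.1]), "expect 283,229")
```

```text
t 3.1
joint_pos [0.0294 0.9487 0.7115 0.1984 2.4243 0.2406]
position [0.6043 0.176  0.2587]
ee_rot [-1.7285 -1.5202  0.7888]
wrist_force [0.6036 0.3431 0.6517]
opening 0.0396
[[ 0.128  0.57  -0.812]
 [ 0.992 -0.073  0.106]
 [ 0.001 -0.818 -0.575]]
[283.04005625 229.80115411] expect 283,229
```

>>> step_arm:
  motion:
    - [0.45,-0.01,0.001,0.01,-0.9,-6.9,0]
    - [0.45,-0.02,0.002,0.01,-1.8,-13.6,0]
    - [0.45,-0.03,0.004,0.01,-2.7,-20.4,0]
    - [0.45,-0.045,0.006,0,-3.6,-27.3,0]
    - [0.45,-0.06,0.008,-0.02,-4.5,-34,0]
    - [0.45,-0.07,0.009,-0.05,-5.4,-41,0]
    - [0.45,-0.08,0.01,-0.07,-6.3,-47.7,0]
    - [0.45,-0.087,0.0115,-0.09,-7.2,-54.5,0]
    - [0.45,-0.087,0.0115,-0.09,-7.2,-54.5,0]
    - [0.45,-0.087,0.0115,-0.11,-7.2,-54.5,0]
    - [0.45,-0.087,0.0115,-0.13,-7.2,-54.5,0]
    - [0.45,-0.087,0.0115,-0.145,-7.2,-54.5,0]
    - [0.45,-0.087,0.0115,-0.155,-7.2,-54.5,0]
    - [0.45,-0.087,0.0115,-0.162,-7.2,-54.5,0]
    - [0.45,-0.087,0.0115,-0.166,-7.2,-54.5,0]
    - [0.45,-0.087,0.0115,-0.166,-7.2,-54.5,0]

```text
t: 4.7
position: [0.5176, 0.1864, 0.0936]
ee_rot: [-2.361, -2.072, 0.001]
wrist_force: [0.1, 0.4, 0.7]
opening: 0.0394
```

Run:
```python
from h import *
shot("scene","scene2.png")
a=cv2.imread("pics/scene2.png")[150:290,200:360]; cv2.imwrite("pics/scene2z.png",cv2.resize(a,None,fx=4,fy=4,interpolation=cv2.INTER_CUBIC))
```

```text
(no output)
```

View pics/scene2z.png

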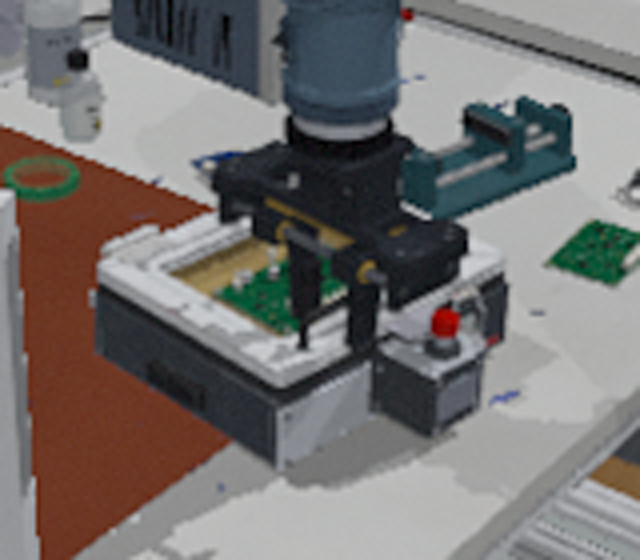

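The fingers straddle the handle at about (330,330) and the plunger at (445,322) is clear of them. Closing now.

>>> step_arm:
  motion:
    - [0.2,0,0,0,0,0,0]
    - [0.0,0,0,0,0,0,0]
    - [0.0,0,0,0,0,0,0]
    - [0.0,0,0,0,0,0,0]
    - [0.0,0,0,0,0,0,0]
    - [0.0,0,0,0,0,0,0]

```text
t: 5.35
position: [0.5179, 0.1864, 0.0939]
ee_rot: [2.361, 2.072, 0.001]
wrist_force: [1.4, -0.4, 0.0]
opening: 0.0079
```

Gripped: the opening is 7.9 mm on an 8 mm bar. Now a gentle tug.

>>> step_arm:
  motion:
    - [0,0,0,0.001,0,0.3,0]
    - [0,0,0,0.002,0.1,0.6,0]
    - [0,0,0,0.003,0.1,0.8,0]
    - [0,0,0,0.003,0.1,0.8,0]
    - [0,0,0,0.003,0.1,0.8,0]

```text
t: 5.85
position: [0.5179, 0.1864, 0.0967]
ee_rot: [-2.353, -2.066, 0.014]
wrist_force: [4.6, 0.8, -5.7]
opening: 0.0081
```

>>> step_arm:
  motion:
    - [0,0,0,0.001,0,0.3,0]
    - [0,0,0,0.002,0.1,0.5,0]
    - [0,0,0,0.003,0.1,0.8,0]
    - [0,0,0,0.003,0.1,0.8,0]

```text
t: 6.25
position: [0.518, 0.1863, 0.0988]
ee_rot: [-2.346, -2.059, 0.028]
wrist_force: [8.7, 0.1, -12.5]
opening: 0.0083
```

>>> step_arm:
  motion:
    - [0,0,0,0.001,0,0.2,0]
    - [0,0,0,0.002,0.1,0.5,0]
    - [0,0,0,0.002,0.1,0.5,0]

```text
t: 6.55
position: [0.5179, 0.1863, 0.0992]
ee_rot: [-2.34, -2.053, 0.036]
wrist_force: [13.8, 2.7, -26.3]
opening: 0.0084
```

It is caught: 26 N and no further rise at about 5 mm. I lower the lid, release it and cross-check the plunger's position.

>>> step_arm:
  motion:
    - [0,0,0,-0.003,-0.1,-1.0,0]
    - [0,0,0,-0.006,-0.2,-1.7,0]
    - [0,0,0,-0.008,-0.3,-2.1,0]
    - [0,0,0,-0.008,-0.3,-2.1,0]
    - [0.45,0,0,-0.008,-0.3,-2.1,0]
    - [0.45,0,0,-0.008,-0.3,-2.1,0]
    - [0.45,0,0,-0.008,-0.3,-2.1,0]
    - [0.45,0,0,-0.008,-0.3,-2.1,0]
    - [0.45,0,0,0.02,-0.3,-2.1,0]
    - [0.45,0,0,0.05,-0.3,-2.1,0]
    - [0,-0.03,-0.028,0.052,-0.3,-2.1,0]
    - [0,-0.063,-0.056,0.052,-0.3,-2.1,0]
    - [0,-0.063,-0.056,0.042,-0.3,-2.1,0]
    - [0,-0.063,-0.056,0.032,-0.3,-2.1,0]
    - [0,-0.063,-0.056,0.032,-0.3,-2.1,0]

```text
t: 8.05
position: [0.4543, 0.1306, 0.1325]
ee_rot: [-2.36, -2.071, 0.002]
wrist_force: [-0.4, 0.6, -0.5]
opening: 0.0021
```

Run:
```python
from h import *
print(w2p("scene",[.4577,.130,.103]),"cap top")
im=shot("scene","scene3.png")
a=cv2.imread("pics/scene3.png")[170:270,230:350]; cv2.imwrite("pics/scene3z.png",cv2.resize(a,None,fx=5,fy=5,interpolation=cv2.INTER_CUBIC))
im=shot("top","top3.png")
a=cv2.imread("pics/top3.png")[190:280,230:340]; cv2.imwrite("pics/top3z.png",cv2.resize(a,None,fx=5,fy=5,interpolation=cv2.INTER_CUBIC))
s=env.get_state();print(s["position"],s["wrist_force"],s["ee_rot"],s["opening"])
```

```text
[311.15647793 227.86650512] cap top
[0.45519893 0.13079962 0.13339974] [ 0.05248557 -0.94519105  0.10401987] [-2.36008773e+00 -2.07281030e+00  6.28867016e-04] -2.258177289793259e-05
```

View pics/scene3z.png

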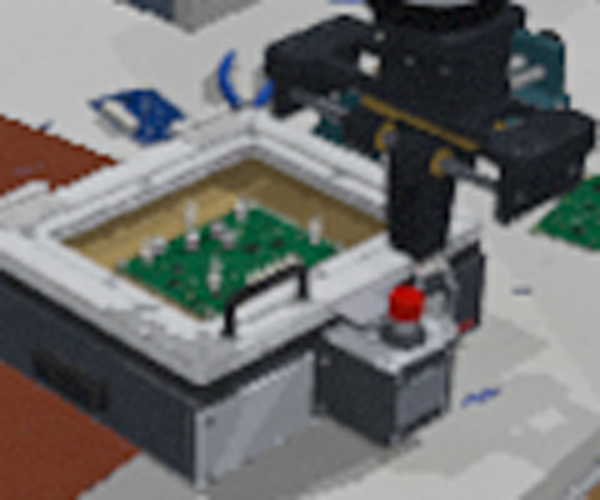

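View pics/top3z.png

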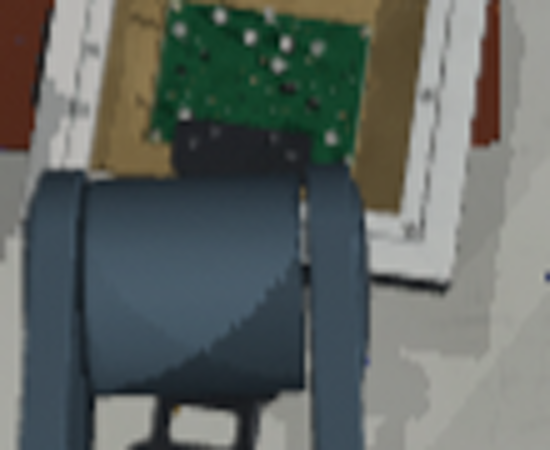

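The cap top in the scene view, about (311,228), matches its projection (311.2,227.9). Lowering onto the plunger.

>>> step_arm:
  motion:
    - [0,0,0,-0.012,0,0,0]
    - [0,0,0,-0.022,0,0,0]
    - [0,0,0,-0.027,0,0,0]
    - [0,0,0,-0.031,0,0,0]
    - [0,0,0,-0.034,0,0,0]
    - [0,0,0,-0.034,0,0,0]
    - [0,0,0,-0.034,0,0,0]

```text
t: 8.85
position: [0.4547, 0.1304, 0.0999]
ee_rot: [2.361, 2.073, 0.0]
wrist_force: [-1.7, 0.4, 3.0]
opening: 0.0003
```

>>> step_arm:
  motion:
    - [0,0,0,-0.003,0,0,0]
    - [0,0,0,-0.006,0,0,0]
    - [0,0,0,-0.008,0,0,0]
    - [0,0,0,-0.009,0,0,0]
    - [0,0,0,-0.009,0,0,0]

```text
t: 9.35
position: [0.4551, 0.1304, 0.0909]
ee_rot: [2.361, 2.072, 0.001]
wrist_force: [-2.6, -0.4, 6.3]
opening: 0.0001
```

>>> step_arm:
  motion:
    - [0,0,0,-0.001,0,0,0]
    - [0,0,0,-0.002,0,0,0]
    - [0,0,0,-0.002,0,0,0]

```text
t: 9.65
position: [0.4551, 0.1304, 0.0892]
ee_rot: [2.361, 2.072, 0.001]
wrist_force: [-2.3, 0.6, 7.8]
opening: 0.0005
```

>>> step_arm:
  motion:
    - [0,0,0,-0.001,0,0,0]
    - [0,0,0,-0.002,0,0,0]
    - [0,0,0,-0.002,0,0,0]

```text
t: 9.95
position: [0.4553, 0.1305, 0.0888]
ee_rot: [2.36, 2.073, 0.001]
wrist_force: [-9.6, -1.4, 24.7]
opening: 0.0004
```

Right home: 25 N on the stop at z = 0.089, 14 mm down. I let it spring back and return to the handle.

>>> step_arm:
  motion:
    - [0,0,0,0.005,0,0,0]
    - [0,0,0,0.012,0,0,0]
    - [0,0,0,0.03,0,0,0]
    - [0.2,0,0,0.06,0,0,0]
    - [0.45,0.03,0.028,0.062,0,0,0]
    - [0.45,0.063,0.056,0.062,0,0,0]
    - [0.45,0.063,0.056,0.062,0,0,0]
    - [0.45,0.063,0.056,0.062,0,0,0]
    - [0.45,0.063,0.056,0.04,0,0,0]
    - [0.45,0.063,0.056,0.02,0,0,0]
    - [0.45,0.063,0.056,0.01,0,0,0]
    - [0.45,0.063,0.056,0.007,0,0,0]
    - [0,0.063,0.056,0.007,0,0,0]
    - [0,0.063,0.056,0.007,0,0,0]
    - [0,0.063,0.056,0.007,0,0,0]
    - [0,0.063,0.056,0.007,0,0,0]
    - [0,0.063,0.056,0.007,0,0,0]

```text
t: 11.65
position: [0.5179, 0.1865, 0.0944]
ee_rot: [2.361, 2.072, 0.001]
wrist_force: [-1.4, -1.6, 3.2]
opening: 0.0085
```

>>> step_arm:
  motion:
    - [0,0,0,0.002,0.1,0.5,0]
    - [0,0,0,0.004,0.1,1.1,0]
    - [0,0,0,0.006,0.2,1.7,0]
    - [0,0,0,0.008,0.3,2.2,0]
    - [0,0,0,0.008,0.3,2.2,0]

```text
t: 12.15
position: [0.5182, 0.1864, 0.102]
ee_rot: [-2.339, -2.053, 0.039]
wrist_force: [2.8, 1.2, -3.4]
opening: 0.0084
```

Free: it rose 8 mm with under 4 N. Working out the arc.

Run:
```python
import numpy as np
for th in range(5,60,5):
    t=np.radians(th);db=.2005*(1-np.cos(t))+.0055*np.sin(t);dz=.2005*np.sin(t)-.0055*(1-np.cos(t))-.008
    print(th,np.round([.9914*db,-.1305*db,dz],4), np.round((th-2.2)*np.array([.1305,.9914]),1))
```

```text
5 [ 0.0012 -0.0002  0.0095] [0.4 2.8]
10 [ 0.004  -0.0005  0.0267] [1.  7.7]
15 [ 0.0082 -0.0011  0.0437] [ 1.7 12.7]
20 [ 0.0139 -0.0018  0.0602] [ 2.3 17.6]
25 [ 0.0209 -0.0028  0.0762] [ 3.  22.6]
30 [ 0.0294 -0.0039  0.0915] [ 3.6 27.6]
35 [ 0.0391 -0.0051  0.106 ] [ 4.3 32.5]
40 [ 0.05   -0.0066  0.1196] [ 4.9 37.5]
45 [ 0.0621 -0.0082  0.1322] [ 5.6 42.4]
50 [ 0.0752 -0.0099  0.1436] [ 6.2 47.4]
55 [ 0.0892 -0.0117  0.1539] [ 6.9 52.3]
```

>>> step_arm:
  motion:
    - [0,0.0012,-0.0002,0.0095,0.4,2.8,0]
    - [0,0.0025,-0.0003,0.018,0.7,5.2,0]
    - [0,0.004,-0.0005,0.0267,1.0,7.7,0]
    - [0,0.006,-0.0008,0.0352,1.35,10.2,0]
    - [0,0.0082,-0.0011,0.0437,1.7,12.7,0]
    - [0,0.0082,-0.0011,0.0437,1.7,12.7,0]

```text
t: 12.75
position: [0.5254, 0.1854, 0.1457]
ee_rot: [-2.202, -1.933, 0.257]
wrist_force: [-2.0, 2.1, -1.8]
opening: 0.0083
```

>>> step_arm:
  motion:
    - [0,0.0028,-0.0004,0.0083,0.3,2.5,0]
    - [0,0.0057,-0.0007,0.0165,0.6,4.9,0]
    - [0,0.009,-0.0012,0.0246,1.0,7.4,0]
    - [0,0.0127,-0.0017,0.0325,1.3,9.9,0]
    - [0,0.0168,-0.0022,0.0402,1.6,12.4,0]
    - [0,0.0212,-0.0028,0.0478,1.9,14.9,0]
    - [0,0.0259,-0.0034,0.0552,2.25,17.3,0]
    - [0,0.0309,-0.004,0.0623,2.6,19.8,0]
    - [0,0.0309,-0.004,0.0623,2.6,19.8,0]

```text
t: 13.65
position: [0.5552, 0.1813, 0.2082]
ee_rot: [-1.972, -1.731, 0.551]
wrist_force: [-8.1, 0.5, 3.7]
opening: 0.0082
```

Small radial force, about 9 N away from the hinge, so I let the path out by about a millimetre.

>>> step_arm:
  motion:
    - [0,0.0045,-0.0007,0.0074,0.3,2.5,0]
    - [0,0.01,-0.0014,0.0143,0.6,5.0,0]
    - [0,0.0158,-0.0022,0.0208,0.95,7.5,0]
    - [0,0.022,-0.003,0.027,1.3,9.9,0]
    - [0,0.0286,-0.0039,0.033,1.6,12.4,0]
    - [0,0.0353,-0.0047,0.0385,1.9,14.9,0]
    - [0,0.0423,-0.0056,0.0437,2.25,17.3,0]
    - [0,0.0494,-0.0065,0.0489,2.6,19.8,0]
    - [0,0.0494,-0.0065,0.0489,2.6,19.8,0]
    - [0,0.0494,-0.0065,0.0489,2.6,19.8,0]

```text
t: 14.65
position: [0.6054, 0.1744, 0.2573]
ee_rot: [-1.728, -1.516, 0.792]
wrist_force: [-4.1, -2.9, 3.7]
opening: 0.0076
```

Run:
```python
from h import *
from scipy.spatial.transform import Rotation as R
s=env.get_state()
for k in("t","joint_pos","position","wrist_force","wrist_torque","opening"): print(k,np.round(s[k],4))
m=R.from_rotvec(s["ee_rot"]).as_matrix();print("tilt",np.degrees(np.arccos(-m[2,2])))
b=np.array([.9914,-.1305]);h=np.array([.518,.1865])+.2005*b
d=(np.array(s["position"][:2])-h)@b;z=s["position"][2]-.0885;print("lid angle from TCP",np.degrees(np.arctan2(z,-d))-np.degrees(np.arctan2(.0055,.2005)),np.hypot(d,z))
shot("scene","scene4.png");shot("top","top4.png")
find("scene","lid_handle");find("top","lid_handle")
```

```text
t 14.65
joint_pos [0.0273 0.9544 0.7061 0.1973 2.4275 0.241 ]
position [0.6054 0.1744 0.2573]
wrist_force [-4.0556 -2.9161  3.6778]
wrist_torque [-0.1896  0.4759  0.1942]
opening 0.0076
tilt 55.11167677497945
lid angle from TCP 54.82060895598842 0.20272398888458726
scene lid_handle 0.96 [0.6177 0.1369 0.215 ]
top lid_handle 0.76 [0.6117 0.0181 0.1985]
```

View pics/scene4.png

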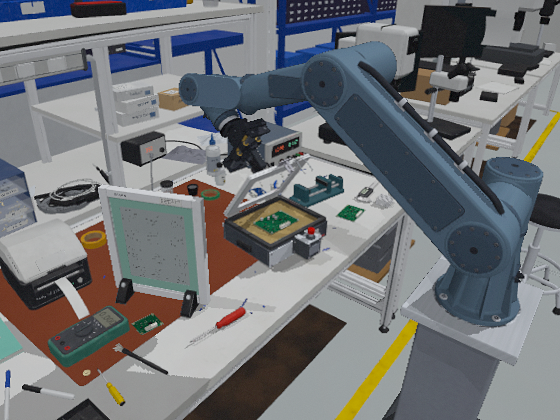

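View pics/top4.png

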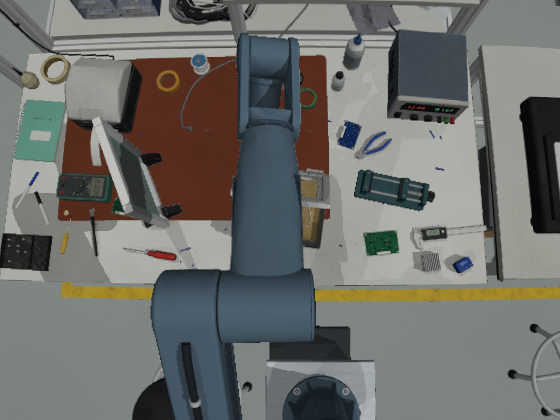

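The scene view shows the lid up at about 55 degrees, (265,185), held by the gripper at (245,155). The plunger is up at (311,232), and the board, driver and heat sink are in their places. I hold briefly to check it is steady, then hand in.

>>> step_arm:
  motion:
    - [0,0,0,0,0,0,0]
    - [0,0,0,0,0,0,0]
    - [0,0,0,0,0,0,0]
    - [0,0,0,0,0,0,0]
    - [0,0,0,0,0,0,0]

```text
t: 15.35
position: [0.6054, 0.1744, 0.2574]
ee_rot: [-1.729, -1.517, 0.791]
wrist_force: [-4.9, -3.4, 3.5]
opening: 0.0081
```

Run:
```python
from h import *
s=env.get_state();print(s["t"],s["position"],s["wrist_force"],s["opening"])
print(env.sign_off())
```

```text
15.35 [0.60544316 0.17440568 0.25735357] [-4.85716132 -3.3922298   3.52980443] 0.008080263337355334
the job is handed in; nothing more can be done
None
```

The fixture is open, and the arm is holding the lid by its handle at about 55 degrees. I handed the job in at 15.35 s.

- **Catch:** tugging the handle showed the lid was caught. It stopped hard after about 5 mm, with 26 N on it. I put the lid back down and let go of it. I then pushed the plunger right home (14 mm, 25 N on its stop) and let it spring back. A second tug lifted the lid freely, needing under 4 N.
- **Last checks:** the gripper's tilt gave 55.1 degrees and its position on the hinge arc gave 54.8. The grip read 8.1 mm on the 8 mm bar. The pose was steady, with under 8 N at the wrist.
- **Surroundings:** in the last pictures the plunger is up, and the board, screwdriver and heat sink look unmoved. I judged that by eye rather than measuring it.
- **Disagreement:** the handle detector's final readings were 50 mm or more off the gripper. Its two cameras also disagreed with each other by about 0.12 m. The arm hid much of the lid, so I relied on the grip and arm readings instead.

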